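# Line up the tube spacers by size beside the test spindle

### The job

Lay out the four bone tube spacers ready for the next spindle build: stand them upright on the four brass marks, one centred on each, in order of size, with the smallest on the mark nearest the brass test spindle and the largest on the mark farthest from it. Leave the steel rotor head at the other end of the row where it stands, and let go of everything.

Things in the scene. Friction and masses are not known exactly. Their poses are not given: they have to be found in the camera images.
- spacer_small_mid (a point): Loose bone-white tube spacer (the smallest of four), a plain upright tube of outside diameter 28 mm, bore 14 mm and height 36 mm, 35 g or so, standing on the bench. The point is at the centre of the tube, half-way up; z is the tube's axis.
- spacer_medium_mid (a point): Loose bone-white tube spacer (the second smallest of four), a plain upright tube of outside diameter 36 mm, bore 18 mm and height 44 mm, 65 g or so, standing on the bench. The point is at the centre of the tube, half-way up; z is the tube's axis.
- spacer_large_mid (a point): Loose bone-white tube spacer (the second largest of four), a plain upright tube of outside diameter 44 mm, bore 22 mm and height 52 mm, 110 g or so, standing on the bench. The point is at the centre of the tube, half-way up; z is the tube's axis.
- spacer_largest_mid (a point): Loose bone-white tube spacer (the largest of four), a plain upright tube of outside diameter 52 mm, bore 26 mm and height 60 mm, 180 g or so, standing on the bench. The point is at the centre of the tube, half-way up; z is the tube's axis.
- mark_a: One of four alike round brass marks, fixed flat discs 60 mm across and 4 mm thick on a dark steel bar (320 x 80 mm, 10 mm thick, fixed on the bench). They stand in one straight row, 80 mm apart, in the order a, b, c, d. Origin at the centre of the disc's underside, 10 mm above the bench; the top face is 14 mm above the bench. y runs along the row from d towards a, x across the row, z up.
- mark_b: One of four alike round brass marks, fixed flat discs 60 mm across and 4 mm thick on a dark steel bar (320 x 80 mm, 10 mm thick, fixed on the bench). They stand in one straight row, 80 mm apart, in the order a, b, c, d. Origin at the centre of the disc's underside, 10 mm above the bench; the top face is 14 mm above the bench. y runs along the row from d towards a, x across the row, z up.
- mark_c: One of four alike round brass marks, fixed flat discs 60 mm across and 4 mm thick on a dark steel bar (320 x 80 mm, 10 mm thick, fixed on the bench). They stand in one straight row, 80 mm apart, in the order a, b, c, d. Origin at the centre of the disc's underside, 10 mm above the bench; the top face is 14 mm above the bench. y runs along the row from d towards a, x across the row, z up.
- mark_d: One of four alike round brass marks, fixed flat discs 60 mm across and 4 mm thick on a dark steel bar (320 x 80 mm, 10 mm thick, fixed on the bench). They stand in one straight row, 80 mm apart, in the order a, b, c, d. Origin at the centre of the disc's underside, 10 mm above the bench; the top face is 14 mm above the bench. y runs along the row from d towards a, x across the row, z up.
- spindle: Brass test spindle with an open bayonet socket on top, on a 70 mm square flange with four bolts, 70 mm tall overall, bolted to the bench in line with the row of marks, 95 mm beyond one end mark (at either end: beyond a or beyond d). Origin at the centre of its foot, on the bench.
- rotor_head: Loose steel bayonet rotor head, a round body 72 mm across with a slim boss with a cross pin on top, 56 mm tall, 0.8 kg, standing on the bench in line with the row, 95 mm beyond the end mark away from the spindle. Origin at the centre of its underside, on the bench.
Not all that is in view belongs to the job. Leave any pink or purple look-alike of the part that bears spacer_largest_mid alone.

How it is judged:
By the outcome, as a careful person would: the job done as asked, in the order asked, and still so for the second after the job is handed in, with the robot touching nothing.
It also fails if it takes over 99 s, if anything falls off the work surface, if the arm or the gripper's body presses on something with over 40 N, if the wrist force passes 120 N, or if a joint passes its speed limit or range.

### The arm

A 6-joint arm with a two-finger parallel gripper is mounted at the origin on the work surface. World frame = base frame: x ahead of the robot, y to its left, z up, the work surface at z = 0. Lengths are in m, angles in rad, forces in N, time in s.
With the tool pointing down it reaches from about 0.3 to 0.85 m from the base axis. Payload 4.2 kg.
Tool frame: the origin (TCP) lies at the very end of the fingers, on their centre line; the grasp point (between the pads) lies arm.grip_point_offset behind it (arm.grip_point_offset is the distance from the TCP to the grasp point, in m); z points along the fingers, y is the line along which they close (so a half turn about z gives the same grasp; the last joint's range is limited). The gripper opens to 91 mm and grips with 3 to 60 N. Pads are 32 mm wide; open, the fingers measure 118 mm over their backs; the gripper's body (76 mm by 178 mm) begins 60 mm behind the grasp point.
Start: joints at [1.224, 0.32, 1.565, -0, 1.257, -0.02], TCP at [0.185, 0.545, 0.214] pointing down, gripper open.
Joint ranges: [-3.11, 3.11], [-0.84, 2.01], [0.21, 2.61], [-1.34, 4.49], [0.05, 2.63], [-2.56, 2.56]. Speed limits (rad/s): [2.57, 2.57, 3.14, 3.14, 3.14, 3.14].

### API

Orientations are given as a 3x3 rotation matrix whose columns are the frame's x, y, z axes.
In Python, from cell import arm, grab_frame, calibration, ticket, find_in gives the robot as it stands. The module is installed in compiled form; this text tells all that it offers.
- The arm moves only by the tool jog_arm, never from a script. Its argument "moves" is a list of rows, each a list of 3 entries, a list of its own where there are three numbers: the shift along the tool's x, y, z as a fraction of full scale, then the turn, a rotation vector about the tool's x, y, z as a fraction of full scale, then the gripper command: -1 is shut, 1 is fully open, values between are in proportion. In form: [[[dx, dy, dz], [rx, ry, rz], gripper], ...]. A call has 1 to 10 rows; each row is the pose to reach, as a shift and turn from the pose commanded when the call began, along the tool's axes at that moment, turning the shorter way round; what a row does not reach only later rows make up. Full scale, the value 1, is 0.25 m for a shift and 180 degrees for a turn. A row lasts 1/12 s, in which the tool goes at most 41.7 mm and 7.16 degrees, less where a joint would pass 70% of its speed; a pose out of reach is approached as far as the arm can. A call with a number of a shift or a turn outside -1 to 1 is refused whole. A call with a gripper value outside its range is refused whole. The fingers move at their own pace and stop on an object; "squeeze" is the grip in N (left out, the last holds). Time passes only in rows, so rows that repeat a pose let the fingers close. It gives the time, the measured TCP pose, the force, the opening and the grip force at its end, in the units of the state.
- arm.state(): the state, without advancing time (a new reading comes with each control period).
- grab_frame(name): name is "side" or "top" or "wrist"; returns (picture, depth): 420x560x3 uint8, blue, green, red; 420x560 float32, m along the optical axis (not along the pixel's ray), 0 where there is no reading.
- calibration(name): a dict with "intrinsics" (3x3 intrinsics, pixels), "distortion" ([k1, k2, p1, p2, k3] as OpenCV has them; the pictures are not rectified), "R" (3x3) and "t" (3): a world point X has camera coordinates R X + t; the wrist camera has in their place "hand_eye" (4x4, takes a point from camera to tool coordinates, whose origin is the TCP and whose axes are the flange's). Camera axes: x right, y down, z forward; pixel columns grow to the right and rows downward; lengths in m; the calibration is good to about 2 mm. A picture is of the moment at which its call begins: read the wrist's pose just before it. calibration takes no time and is no camera call.
- ticket.job_done(): hands the job in; it is judged then, once.
Trained networks look in the newest picture that a camera, given by its name, has taken for a name from the list of things; names that differ only in an ending like _2 or _b are one class to them, and where a whole thing is asked for, a point or a joint stands for the part that bears it (a point fixed in the world has none). Each returns a list of dicts, best first, with "conf" (0 to 1); they miss things now and then, are a little off and sometimes report something else, mostly with a low value. They report only what shows in the picture. A call takes as long as a camera call. They do not tell look-alikes from the thing itself.
- find_in(camera, name): "box" ([left, top, right, bottom] in pixels, round what is visible of it).
The state is a dict: "time": time; "q": joint angles; "joint_vel": joint speeds; "joint_torque": joint torques, N m; "eef_pos": TCP position; "tcp_rot": TCP orientation; "contact_force": force on the tool from outside, world axes, zero at the start; "torque": the same for the moment, N m; "width": finger opening in m; "grip_force": force on a finger pad.
Only numpy, scipy, OpenCV 4.12 (cv2) and the standard library are available. Lean on these libraries where they do the work, as an engineer would, in place of code of your own. Each camera call takes 0.05 s, during which the arm holds its last target. There are 200 camera calls.

## Working session

There is one attempt and no reset: what is moved stays moved. The work goes in short steps, Python scripts to look and compute and a tool call to move; the robot and the scene stay as the last step left them, time stands still between calls to the robot, and variables do not carry over. Pictures are saved under pics/ and viewed, at most 14 in all, crops included, and the job is handed in when it is done.

Besides the shell and the picture viewer there is one more tool, called after "Request:" by a JSON object that holds its "method" and its "body". jog_arm: Moves the arm, as the interface text tells. Shift numbers are shares of 0.25 m and turn numbers shares of 180 degrees, none past 1 either way. Its arguments: {"type":"object","properties":{"moves":{"type":"array"},"squeeze":{"type":"number"}},"required":["moves"]}

```bash
mkdir -p pics; python3 - <<'E'
from cell import arm, grab_frame, calibration, find_in
import cv2,numpy as np
np.set_printoptions(precision=4,suppress=True)
s=arm.state();print(s['time'],s['eef_pos'],s['tcp_rot'],s['width'],arm.grip_point_offset)
for n in ['top','side']:
    p,d=grab_frame(n);cv2.imwrite(f'pics/{n}0.png',p);np.save(f'{n}_d.npy',d)
    c=calibration(n);print(n,c)
    if n=='top':
        for k in ['spacer_small_mid','spacer_largest_mid','mark_a','spindle','rotor_head']:
            for r in find_in(n,k)[:6]: print(k,r)
print(calibration('wrist'))
E
```

```text
0.0 [0.1844 0.5441 0.2131] [[-0.9471  0.321  -0.0006]
 [ 0.321   0.9471 -0.0017]
 [-0.     -0.0018 -1.    ]] 0.09157577784630858 0.0188
top {'intrinsics': array([[510.732 ,   0.    , 281.3981],
       [  0.    , 510.732 , 212.2504],
       [  0.    ,   0.    ,   1.    ]]), 'distortion': array([-0.163,  0.   ,  0.   ,  0.   ,  0.   ]), 'R': array([[ 0.077 , -0.997 , -0.0056],
       [-0.9761, -0.0742, -0.2043],
       [ 0.2033,  0.0212, -0.9789]]), 't': array([-0.0349,  0.5163,  1.2116])}
spacer_small_mid {'box': [230.5, 237.6, 241.8, 251.9], 'conf': 0.41}
spacer_largest_mid {'box': [350.4, 262.7, 370.8, 284.7], 'conf': 0.77}
spacer_largest_mid {'box': [380.4, 236.8, 409.8, 258.9], 'conf': 0.68}
spacer_largest_mid {'box': [391.4, 281.9, 417.9, 300.0], 'conf': 0.67}
mark_a {'box': [319.4, 173.5, 343.8, 195.0], 'conf': 0.85}
mark_a {'box': [259.5, 164.1, 283.3, 184.1], 'conf': 0.78}
mark_a {'box': [227.4, 160.1, 251.8, 185.1], 'conf': 0.69}
mark_a {'box': [289.9, 172.1, 311.6, 191.0], 'conf': 0.58}
mark_a {'box': [381.6, 237.2, 409.9, 260.1], 'conf': 0.54}
spindle {'box': [192.9, 150.7,
[... 269 characters left out ...]
514],
       [  0.    , 521.3668, 214.5633],
       [  0.    ,   0.    ,   1.    ]]), 'distortion': array([-0.106,  0.   ,  0.   ,  0.   ,  0.   ]), 'R': array([[ 0.9951, -0.0976,  0.0174],
       [-0.036 , -0.5191, -0.854 ],
       [ 0.0924,  0.8491, -0.52  ]]), 't': array([-0.5201,  0.0676,  1.002 ])}
{'intrinsics': array([[350.5528,   0.    , 279.1331],
       [  0.    , 350.5528, 208.0272],
       [  0.    ,   0.    ,   1.    ]]), 'distortion': array([-0.0256,  0.    ,  0.    ,  0.    ,  0.    ]), 'hand_eye': array([[ 0.0009, -0.965 , -0.2623,  0.0743],
       [ 1.    ,  0.0011, -0.0007, -0.0009],
       [ 0.001 , -0.2623,  0.965 , -0.1699],
       [ 0.    ,  0.    ,  0.    ,  1.    ]])}
```

```bash
python3 - <<'E'
import cv2
p=cv2.imread('pics/top0.png')[130:330,140:440]
cv2.imwrite('pics/topc.png',cv2.resize(p,None,fx=2.66,fy=2.66,interpolation=cv2.INTER_CUBIC))
E
```

```text
(no output)
```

View pics/topc.png

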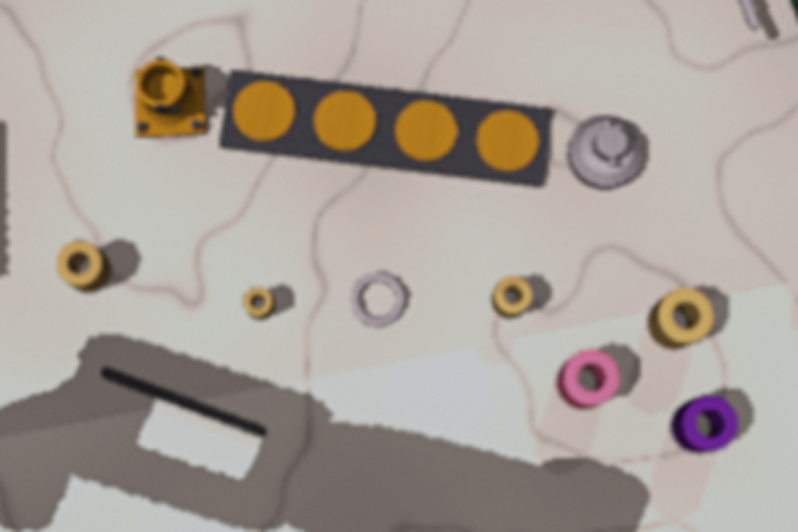

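View pics/side0.png

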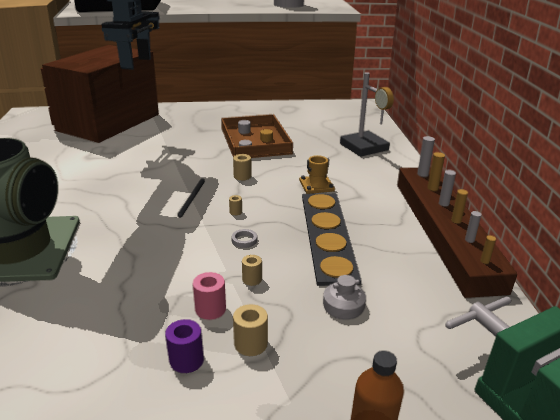

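The top crop shows the spindle at (162,90), marks at x≈263/345/426/508 and the rotor head at (607,150). The spacers are small (258,301), medium (513,296), large (81,264) and largest (683,315). The pink and purple tubes are look-alikes, and a grey ring lies at (380,299). The side view agrees.

```bash
cat > h.py <<'E'
from cell import arm, grab_frame, calibration, find_in
import cv2,numpy as np
from scipy.optimize import least_squares
np.set_printoptions(precision=4,suppress=True)
def world(n,d,st=None):
    c=calibration(n);h,w=d.shape
    u,v=np.meshgrid(np.arange(w),np.arange(h))
    pt=cv2.undistortPoints(np.stack([u,v],-1).reshape(-1,1,2).astype(float),c['intrinsics'],c['distortion'])[:,0]
    P=np.c_[pt,np.ones(len(pt))]*d.reshape(-1,1)
    if n=='wrist':
        H=c['hand_eye'];P=P@H[:3,:3].T+H[:3,3];P=P@np.array(st['tcp_rot']).T+st['eef_pos']
    else: P=(P-c['t'])@c['R']
    return P.reshape(h,w,3)
def pix(n,X,st=None):
    c=calibration(n);X=np.atleast_2d(X).astype(float)
    if n=='wrist':
        H=c['hand_eye'];Y=(X-st['eef_pos'])@np.array(st['tcp_rot']);Y=(Y-H[:3,3])@H[:3,:3]
    else: Y=X@c['R'].T+c['t']
    return cv2.projectPoints(Y,np.zeros(3),np.zeros(3),c['intrinsics'],c['distortion'])[0][:,0]
def brass(p):
    q=cv2.cvtColor(p,cv2.COLOR_BGR2HSV);return (q[...,0]>10)&(q[...,0]<28)&(q[...,1]>70)&(q[...,2]>70)
E
python3 - <<'E'
from h import *
for n in ['top','side']:
    p=cv2.imread(f'pics/{n}0.png');d=np.load(f'{n}_d.npy');W=world(n,d)
    m=(d>0)&brass(p)&(W[...,2]>.006)&(W[...,0]>.2)&(W[...,0]<.85)&(abs(W[...,1])<.6)
    k,l,s,c=cv2.connectedComponentsWithStats(m.astype(np.uint8))
    for i in range(1,k):
        if s[i,4]<25: continue
        P=W[l==i]; z=np.percentile(P[:,2],95); T=P[P[:,2]>z-.006]
        lo,hi=T.min(0),T.max(0)
        print(n,s[i,4],c[i].round(),'ztop %.4f'%z,'mid',(lo+hi)[:2]/2,'mean',T.mean(0)[:2],'ext',(hi-lo)[:2])
E
```

```text
top 138 [136.  67.] ztop 0.1903 mid [0.8199 0.3798] mean [0.8222 0.3826] ext [0.0279 0.0374]
top 575 [203. 167.] ztop 0.0719 mid [0.6295 0.2191] mean [0.6295 0.2175] ext [0.0468 0.0456]
top 454 [239. 171.] ztop 0.0183 mid [0.6258 0.1242] mean [0.625  0.1245] ext [0.0608 0.0624]
top 466 [269. 175.] ztop 0.0187 mid [0.6225 0.0463] mean [0.6214 0.0443] ext [0.0639 0.0606]
top 467 [300. 179.] ztop 0.0184 mid [ 0.6166 -0.0345] mean [ 0.6166 -0.0347] ext [0.061 0.06 ]
top 464 [330. 183.] ztop 0.0182 mid [ 0.6148 -0.1156] mean [ 0.6133 -0.1154] ext [0.0622 0.0601]
top 1136 [102. 213.] ztop 0.0380 mid [0.4993 0.489 ] mean [0.492  0.4732] ext [0.1877 0.2213]
top 608 [ 87. 194.] ztop 0.0324 mid [0.5305 0.4924] mean [0.5307 0.4924] ext [0.0343 0.0368]
top 292 [464. 193.] ztop 0.1053 mid [ 0.599 -0.45 ] mean [ 0.5954 -0.4431] ext [0.0374 0.0341]
top 209 [170. 229.] ztop 0.0560 mid [0.4539 0.2784] mean [0.455  0.2779] ext [0.0409 0.0422]
top 157 [332. 241.] ztop 0.0470 mid [ 0.4579 -0.1263] mean [ 0.458  -0.1267] ext [0.0333 0.0331]
top 85 [237. 243.] ztop 0.0391 mid [0.435  0.1092] mean [0.4347 
[... 574 characters left out ...]
 ext [0.0258 0.0298]
side 325 [321. 201.] ztop 0.0163 mid [0.6278 0.1242] mean [0.627  0.1217] ext [0.0607 0.0665]
side 388 [325. 220.] ztop 0.0159 mid [0.6242 0.0456] mean [0.6229 0.0422] ext [0.0609 0.0659]
side 461 [330. 242.] ztop 0.0159 mid [ 0.6195 -0.0352] mean [ 0.6187 -0.0378] ext [0.0595 0.0661]
side 456 [250. 268.] ztop 0.0450 mid [ 0.4599 -0.1287] mean [ 0.4594 -0.1303] ext [0.0334 0.0356]
side 554 [336. 266.] ztop 0.0157 mid [ 0.616  -0.1393] mean [ 0.6149 -0.1168] ext [0.0614 0.1146]
side 1488 [250. 329.] ztop 0.0607 mid [ 0.4496 -0.2875] mean [ 0.4495 -0.2895] ext [0.0508 0.0508]
side 1489 [379. 391.] ztop 0.1065 mid [ 0.6014 -0.4541] mean [ 0.5974 -0.4601] ext [0.0329 0.0293]
```

```bash
python3 - <<'E'
from h import *
p=cv2.imread('pics/top0.png');W=world('top',np.load('top_d.npy'))
for u,v in [(180,271),(208,281),(235,291),(283,232)]: print((u,v),p[v,u],W[v,u])
q=cv2.cvtColor(p,cv2.COLOR_BGR2HSV)
m=(W[...,2]>.02)&(W[...,0]>.25)&(W[...,0]<.6)&(W[...,1]>-.4)&(W[...,1]<-.15)&(q[...,0]>120)
k,l,s,c=cv2.connectedComponentsWithStats(m.astype(np.uint8))
for i in range(1,k):
    if s[i,4]>30:
        P=W[l==i];z=P[:,2].max();T=P[P[:,2]>z-.008];print(c[i],z,(T.min(0)+T.max(0))/2)
print(pix('top',[.184,.544,.21]))
E
```

```text
(180, 271) [35 32 33] [0.3555 0.2489 0.0128]
(208, 281) [34 31 32] [0.3364 0.1752 0.0141]
(235, 291) [40 36 37] [0.3174 0.1057 0.0095]
(283, 232) [141 140 150] [ 0.4772 -0.0022  0.0001]
[366.9917 192.6529] 0.06038203041677825 [ 0.5962 -0.209   0.0566]
[361.0266 271.6154] 0.0677152127317286 [ 0.3861 -0.2006  0.0637]
[405.0669 289.1058] 0.06772226864759967 [ 0.351  -0.3114  0.0637]
[[ 23.5462 328.0448]]
```

Request:
{"method": "jog_arm", "body": {"moves": [[[-0.7, -0.35, 0], [0, 0, 0.396], 1], [[-0.7, -0.35, 0], [0, 0, 0.396], 1], [[-0.7, -0.35, 0], [0, 0, 0.396], 1], [[-0.7, -0.35, 0], [0, 0, 0.396], 1], [[-0.7, -0.35, 0], [0, 0, 0.396], 1], [[-0.7, -0.35, 0], [0, 0, 0.396], 1], [[-0.7, -0.35, 0], [0, 0, 0.396], 1], [[-0.7, -0.35, 0], [0, 0, 0.396], 1], [[-0.7, -0.35, 0], [0, 0, 0.396], 1], [[-0.7, -0.35, 0], [0, 0, 0.396], 1]], "squeeze": 20}}

```text
time: 1.18
eef_pos: [0.3224, 0.4053, 0.214]
tcp_rot: [[0.007, 1.0, -0.0], [1.0, -0.007, 0.0], [0.0, -0.0, -1.0]]
contact_force: [0.2, 0.2, 0.0]
width: 0.0912
grip_force: 0.0
```

Request:
{"method": "jog_arm", "body": {"moves": [[[-0.51, 0.534, 0.28], [0, 0, 0], 1], [[-0.51, 0.534, 0.28], [0, 0, 0], 1], [[-0.51, 0.534, 0.28], [0, 0, 0], 1], [[-0.51, 0.534, 0.28], [0, 0, 0], 1], [[-0.51, 0.534, 0.28], [0, 0, 0], 1], [[-0.51, 0.534, 0.28], [0, 0, 0], 1], [[-0.51, 0.534, 0.28], [0, 0, 0], 1], [[-0.51, 0.534, 0.28], [0, 0, 0], 1]]}}

```text
time: 1.85
eef_pos: [0.4555, 0.2784, 0.1442]
tcp_rot: [[0.0, 1.0, -0.0], [1.0, -0.0, 0.001], [0.001, -0.0, -1.0]]
contact_force: [-0.4, 0.2, -0.6]
width: 0.0912
grip_force: 0.0
```

```bash
cat >> h.py <<'E'
def look(name,near,zmin=.008,save=True,r=.05):
    s=arm.state();p,d=grab_frame('wrist')
    if save: cv2.imwrite(f'pics/{name}.png',p)
    W=world('wrist',d,s);near=np.array(near)
    m=(d>0)&brass(p)&(W[...,2]>zmin)&(np.hypot(W[...,0]-near[0],W[...,1]-near[1])<r)
    P=W[m];z=np.percentile(P[:,2],90);T=P[(P[:,2]>z-.005)]
    hull=cv2.convexHull(T[:,:2].astype(np.float32));(cx,cy),rad=cv2.minEnclosingCircle(hull)
    print(name,'TCP',np.array(s['eef_pos']),'t',s['time'],'w',s['width'],'grip',s['grip_force'])
    print(' ztop %.4f'%z,'n',len(T),'mid',(T.min(0)+T.max(0))[:2]/2,'circ',(round(cx,4),round(cy,4),round(rad,4)),'ext',np.ptp(T,0)[:2])
    c=np.array([cx,cy]);print(' shift fraction (tool x=world y, tool y=world x):',((c-np.array(s['eef_pos'])[:2])/.25)[::-1])
E
python3 - <<'E'
from h import *
look('w_large',(.456,.278),.03)
E
```

```text
w_large TCP [0.4555 0.2784 0.1442] t 1.85 w 0.09117527560420804 grip 0.0
 ztop 0.2501 n 1971 mid [0.4759 0.3016] circ (0.4759, 0.3014, 0.0244) ext [0.0486 0.0033]
 shift fraction (tool x=world y, tool y=world x): [0.0919 0.0815]
```

View pics/w_large.png

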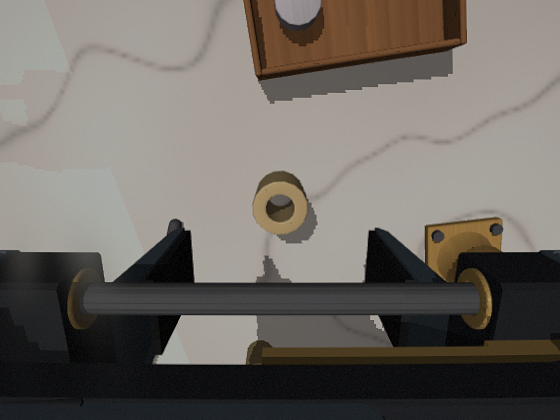

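The large spacer shows clearly at (280,205) between the open fingers. The gripper's own brass parts spoilt the fit, so I'll cap the height.

```bash
sed -i 's/zmin=.008,save/zmin=.008,zmax=.075,save/; s/(W\[...,2\]>zmin)&(np/(W[...,2]>zmin)\&(W[...,2]<zmax)\&(np/' h.py
python3 - <<'E'
from h import *
look('w_large2',(.456,.278),.03)
E
```

```text
w_large2 TCP [0.4553 0.2789 0.1445] t 1.9 w 0.09108596349017012 grip 0.0
 ztop 0.0519 n 1718 mid [0.4554 0.2799] circ (0.4556, 0.2799, 0.0217) ext [0.0424 0.0425]
 shift fraction (tool x=world y, tool y=world x): [0.0038 0.0008]
```

Request:
{"method": "jog_arm", "body": {"moves": [[[0.005, 0, 0.15], [0, 0, 0], 1], [[0.005, 0, 0.3], [0, 0, 0], 1], [[0.005, 0, 0.43], [0, 0, 0], 1], [[0.005, 0, 0.53], [0, 0, 0], 1], [[0.005, 0, 0.53], [0, 0, 0], 0.5], [[0.005, 0, 0.53], [0, 0, 0], -1], [[0.005, 0, 0.53], [0, 0, 0], -1], [[0.005, 0, 0.53], [0, 0, 0], -1], [[0.005, 0, 0.53], [0, 0, 0], -1], [[0.005, 0, 0.53], [0, 0, 0], -1]], "squeeze": 20}}

```text
time: 2.78
eef_pos: [0.4565, 0.2799, 0.0129]
tcp_rot: [[-0.0, 1.0, 0.003], [1.0, 0.0, 0.002], [0.002, 0.003, -1.0]]
contact_force: [-0.8, -0.0, 0.3]
width: 0.0539
grip_force: 0.0
```

Request:
{"method": "jog_arm", "body": {"moves": [[[0, 0, 0], [0, 0, 0], -1], [[0, 0, 0], [0, 0, 0], -1], [[0, 0, 0], [0, 0, 0], -1], [[0, 0, 0], [0, 0, 0], -1], [[0, 0, 0], [0, 0, 0], -1], [[0, 0, 0], [0, 0, 0], -1]]}}

```text
time: 3.28
eef_pos: [0.4561, 0.2795, 0.0122]
tcp_rot: [[0.0, 1.0, 0.001], [1.0, -0.0, 0.001], [0.001, 0.001, -1.0]]
contact_force: [0.2, 0.0, 6.3]
width: 0.0441
grip_force: 20.0
```

Request:
{"method": "jog_arm", "body": {"moves": [[[0, 0, -0.12], [0, 0, 0], -1], [[0, 0, -0.27], [0, 0, 0], -1], [[0, 0, -0.4], [0, 0, 0], -1], [[-0.12, 0.06, -0.46], [0, 0, 0], -1], [[-0.25, 0.12, -0.46], [0, 0, 0], -1], [[-0.38, 0.18, -0.46], [0, 0, 0], -1], [[-0.51, 0.25, -0.46], [0, 0, 0], -1], [[-0.64, 0.32, -0.46], [0, 0, 0], -1], [[-0.75, 0.38, -0.46], [0, 0, 0], -1], [[-0.8, 0.4, -0.46], [0, 0, 0], -1]]}}

```text
time: 4.12
eef_pos: [0.5574, 0.0759, 0.1261]
tcp_rot: [[0.003, 1.0, 0.001], [1.0, -0.003, -0.001], [-0.001, 0.001, -1.0]]
contact_force: [-0.2, -0.1, -0.5]
width: 0.0445
grip_force: 20.0
```

Request:
{"method": "jog_arm", "body": {"moves": [[[-0.13, 0.07, 0], [0, 0, 0], -1], [[-0.26, 0.14, 0], [0, 0, 0], -1], [[-0.37, 0.2, 0], [0, 0, 0], -1], [[-0.44, 0.24, 0], [0, 0, 0], -1], [[-0.44, 0.24, 0], [0, 0, 0], -1], [[-0.44, 0.24, 0], [0, 0, 0], -1]]}}

```text
time: 4.62
eef_pos: [0.6153, -0.031, 0.1257]
tcp_rot: [[0.002, 1.0, -0.002], [1.0, -0.002, 0.001], [0.001, -0.002, -1.0]]
contact_force: [-0.1, 0.4, -0.5]
width: 0.0441
grip_force: 20.0
```

```bash
cat >> h.py <<'E'
def marks(name):
    s=arm.state();p,d=grab_frame('wrist');cv2.imwrite(f'pics/{name}.png',p)
    W=world('wrist',d,s);print('TCP',np.array(s['eef_pos']),'t',s['time'],'w',s['width'])
    m=(d>0)&brass(p)&(W[...,2]>.008)&(W[...,2]<.022)
    k,l,st,c=cv2.connectedComponentsWithStats(m.astype(np.uint8))
    for i in range(1,k):
        if st[i,4]<150: continue
        T=W[l==i];f=least_squares(lambda x:1,[0]) if 0 else None
        (cx,cy),r=cv2.minEnclosingCircle(cv2.convexHull(T[:,:2].astype(np.float32)))
        print(st[i,4],c[i].round(),'z %.4f'%np.median(T[:,2]),'circ',round(cx,4),round(cy,4),round(r,4),'ext',np.ptp(T,0)[:2])
E
sed -i 's/;f=least_squares.*None$//' h.py
python3 - <<'E'
from h import *
marks('w_mc')
E
```

```text
TCP [ 0.6153 -0.031   0.1257] t 4.6167 w 0.04407137134402042
2587 [294.  17.] z 0.0130 circ 0.6256 0.1214 0.0303 ext [0.0604 0.0284]
4880 [288. 109.] z 0.0131 circ 0.6217 0.0445 0.0308 ext [0.061  0.0602]
2661 [283. 198.] z 0.0132 circ 0.6174 -0.0358 0.0308 ext [0.0602 0.0455]
```

View pics/w_mc.png

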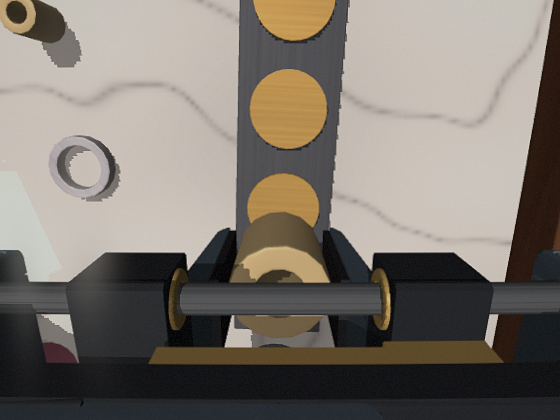

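The view shows marks a (294,17), b (288,109) and c (283,198), with the spacer held over c. I'll lower it with a small correction.

Request:
{"method": "jog_arm", "body": {"moves": [[[-0.018, 0.009, 0.1], [0, 0, 0], -1], [[-0.018, 0.009, 0.22], [0, 0, 0], -1], [[-0.018, 0.009, 0.31], [0, 0, 0], -1], [[-0.018, 0.009, 0.37], [0, 0, 0], -1], [[-0.018, 0.009, 0.39], [0, 0, 0], -1], [[-0.018, 0.009, 0.394], [0, 0, 0], -1], [[-0.018, 0.009, 0.396], [0, 0, 0], -1], [[-0.018, 0.009, 0.396], [0, 0, 0], -1]]}}

```text
time: 5.33
eef_pos: [0.6186, -0.0346, 0.0284]
tcp_rot: [[-0.001, 1.0, 0.002], [1.0, 0.001, 0.0], [0.0, 0.002, -1.0]]
contact_force: [0.3, -0.0, -0.9]
width: 0.0441
grip_force: 20.0
```

Request:
{"method": "jog_arm", "body": {"moves": [[[-0.003, -0.003, 0.002], [0, 0, 0], -1], [[-0.003, -0.003, 0.004], [0, 0, 0], -1], [[-0.003, -0.003, 0.005], [0, 0, 0], -1]]}}

```text
time: 5.58
eef_pos: [0.6174, -0.036, 0.0267]
tcp_rot: [[0.0, 1.0, 0.001], [1.0, -0.0, 0.0], [0.0, 0.001, -1.0]]
contact_force: [0.1, -0.1, 0.0]
width: 0.0446
grip_force: 20.0
```

Request:
{"method": "jog_arm", "body": {"moves": [[[0, 0, 0.002], [0, 0, 0], 0.5], [[0, 0, 0.002], [0, 0, 0], 0.5], [[0, 0, 0.002], [0, 0, 0], 0.5], [[0, 0, 0.002], [0, 0, 0], 0.5], [[0, 0, -0.05], [0, 0, 0], 0.5], [[0, 0, -0.2], [0, 0, 0], 0.5], [[0, 0, -0.33], [0, 0, 0], 0.5], [[-0.05, -0.08, -0.4], [0, 0, 0], 0.5], [[-0.15, -0.18, -0.4], [0, 0, 0], 0.6], [[-0.25, -0.3, -0.4], [0, 0, 0], 0.6]]}}

```text
time: 6.42
eef_pos: [0.5435, -0.0989, 0.1279]
tcp_rot: [[-0.002, 1.0, 0.005], [1.0, 0.002, -0.001], [-0.001, 0.005, -1.0]]
contact_force: [0.4, -0.3, -0.8]
width: 0.0727
grip_force: 0.0
```

Request:
{"method": "jog_arm", "body": {"moves": [[[-0.05, -0.13, 0], [0, 0, 0], 0.6], [[-0.09, -0.25, 0], [0, 0, 0], 0.6], [[-0.116, -0.32, 0], [0, 0, 0], 0.6], [[-0.116, -0.334, 0], [0, 0, 0], 0.6], [[-0.116, -0.334, 0], [0, 0, 0], 0.6], [[-0.116, -0.334, 0], [0, 0, 0], 0.6]]}}

```text
time: 6.92
eef_pos: [0.4599, -0.1275, 0.1266]
tcp_rot: [[0.0, 1.0, 0.002], [1.0, -0.0, -0.0], [-0.0, 0.002, -1.0]]
contact_force: [-0.0, 0.1, 0.2]
width: 0.0729
grip_force: 0.0
```

```bash
python3 - <<'E'
from h import *
look('w_med',(.459,-.1275),.03)
E
```

```text
w_med TCP [ 0.4599 -0.1275  0.1266] t 6.9167 w 0.07286008199486403 grip 0.0
 ztop 0.0439 n 1234 mid [ 0.4583 -0.1264] circ (0.4582, -0.1266, 0.0178) ext [0.0341 0.0347]
 shift fraction (tool x=world y, tool y=world x): [ 0.0036 -0.007 ]
```

Request:
{"method": "jog_arm", "body": {"moves": [[[0.004, -0.006, 0.14], [0, 0, 0], 0.6], [[0.004, -0.006, 0.29], [0, 0, 0], 0.6], [[0.004, -0.006, 0.4], [0, 0, 0], 0.6], [[0.004, -0.006, 0.46], [0, 0, 0], 0.6], [[0.004, -0.006, 0.472], [0, 0, 0], 0.3], [[0.004, -0.006, 0.472], [0, 0, 0], -1], [[0.004, -0.006, 0.472], [0, 0, 0], -1], [[0.004, -0.006, 0.472], [0, 0, 0], -1], [[0.004, -0.006, 0.472], [0, 0, 0], -1], [[0.004, -0.006, 0.472], [0, 0, 0], -1]]}}

```text
time: 7.8
eef_pos: [0.4581, -0.1267, 0.0092]
tcp_rot: [[0.0, 1.0, 0.002], [1.0, -0.0, -0.001], [-0.001, 0.002, -1.0]]
contact_force: [1.0, 0.9, 2.6]
width: 0.0358
grip_force: 20.4
```

Request:
{"method": "jog_arm", "body": {"moves": [[[0, 0, 0], [0, 0, 0], -1], [[0, 0, 0], [0, 0, 0], -1], [[0, 0, 0], [0, 0, 0], -1], [[0, 0, 0], [0, 0, 0], -1], [[0, 0, 0], [0, 0, 0], -1]]}}

```text
time: 8.22
eef_pos: [0.4581, -0.1267, 0.0092]
tcp_rot: [[0.0, 1.0, 0.002], [1.0, -0.0, -0.0], [-0.0, 0.002, -1.0]]
contact_force: [0.2, -0.2, 6.6]
width: 0.036
grip_force: 20.0
```

Request:
{"method": "jog_arm", "body": {"moves": [[[0, 0, -0.12], [0, 0, 0], -1], [[0, 0, -0.27], [0, 0, 0], -1], [[0, 0, -0.4], [0, 0, 0], -1], [[0.08, 0.08, -0.46], [0, 0, 0], -1], [[0.19, 0.18, -0.46], [0, 0, 0], -1], [[0.3, 0.29, -0.46], [0, 0, 0], -1], [[0.41, 0.4, -0.46], [0, 0, 0], -1], [[0.52, 0.5, -0.46], [0, 0, 0], -1], [[0.62, 0.59, -0.46], [0, 0, 0], -1], [[0.686, 0.656, -0.46], [0, 0, 0], -1]]}}

```text
time: 9.05
eef_pos: [0.6227, 0.0476, 0.1229]
tcp_rot: [[-0.001, 1.0, 0.001], [1.0, 0.001, 0.001], [0.001, 0.001, -1.0]]
contact_force: [0.4, 0.3, -0.6]
width: 0.036
grip_force: 20.0
```

Request:
{"method": "jog_arm", "body": {"moves": [[[0, 0, 0], [0, 0, 0], -1], [[0, 0, 0.0], [0, 0, 0], -1], [[0, 0, 0], [0, 0, 0], -1]]}}

```text
time: 9.3
eef_pos: [0.6201, 0.0445, 0.1227]
tcp_rot: [[-0.0, 1.0, -0.002], [1.0, 0.0, -0.001], [-0.001, -0.002, -1.0]]
contact_force: [0.0, 0.2, -0.4]
width: 0.0359
grip_force: 20.0
```

```bash
python3 - <<'E'
from h import *
marks('w_mb')
E
```

```text
TCP [0.6201 0.0445 0.1227] t 9.3 w 0.03594391682969517
1344 [293.   9.] z 0.0092 circ 0.6329 0.1949 0.0352 ext [0.0702 0.0164]
5051 [287. 102.] z 0.0131 circ 0.6257 0.1245 0.0308 ext [0.0606 0.0606]
3535 [282. 199.] z 0.0132 circ 0.6214 0.0439 0.0309 ext [0.0608 0.0533]
```

Request:
{"method": "jog_arm", "body": {"moves": [[[0, 0.006, 0.1], [0, 0, 0], -1], [[0, 0.006, 0.22], [0, 0, 0], -1], [[0, 0.006, 0.31], [0, 0, 0], -1], [[0, 0.006, 0.37], [0, 0, 0], -1], [[0, 0.006, 0.39], [0, 0, 0], -1], [[0, 0.006, 0.396], [0, 0, 0], -1], [[0, 0.006, 0.397], [0, 0, 0], -1], [[0, 0.006, 0.397], [0, 0, 0], -1], [[0, 0.006, 0.397], [0, 0, 0], -1]]}}

```text
time: 10.1
eef_pos: [0.6234, 0.0448, 0.0251]
tcp_rot: [[0.0, 1.0, 0.002], [1.0, -0.0, 0.0], [0.0, 0.002, -1.0]]
contact_force: [0.8, -0.6, -0.4]
width: 0.036
grip_force: 20.0
```

Request:
{"method": "jog_arm", "body": {"moves": [[[-0.001, -0.006, 0.003], [0, 0, 0], -1], [[-0.001, -0.006, 0.005], [0, 0, 0], -1], [[-0.001, -0.006, 0.006], [0, 0, 0], -1], [[-0.001, -0.006, 0.006], [0, 0, 0], -1]]}}

```text
time: 10.43
eef_pos: [0.6213, 0.0448, 0.0232]
tcp_rot: [[-0.0, 1.0, 0.0], [1.0, 0.0, -0.0], [-0.0, 0.0, -1.0]]
contact_force: [-0.8, 0.4, 4.5]
width: 0.0358
grip_force: 20.0
```

Request:
{"method": "jog_arm", "body": {"moves": [[[0, 0, 0], [0, 0, 0], 0.4], [[0, 0, 0], [0, 0, 0], 0.4], [[0, 0, 0], [0, 0, 0], 0.4], [[0, 0, 0], [0, 0, 0], 0.4], [[0, 0, -0.05], [0, 0, 0], 0.4], [[0, 0, -0.2], [0, 0, 0], 0.4], [[0, 0, -0.33], [0, 0, 0], 0.4], [[0.05, -0.12, -0.38], [0, 0, 0], 0.4], [[0.1, -0.25, -0.38], [0, 0, 0], 0.4], [[0.15, -0.38, -0.38], [0, 0, 0], 0.4]]}}

```text
time: 11.27
eef_pos: [0.5261, 0.0826, 0.1184]
tcp_rot: [[0.001, 1.0, 0.003], [1.0, -0.001, 0.001], [0.001, 0.003, -1.0]]
contact_force: [0.2, -0.0, -0.7]
width: 0.0638
grip_force: 0.0
```

Request:
{"method": "jog_arm", "body": {"moves": [[[0.05, -0.14, 0], [0, 0, 0], 0.4], [[0.09, -0.28, 0], [0, 0, 0], 0.4], [[0.106, -0.36, 0], [0, 0, 0], 0.4], [[0.106, -0.364, 0], [0, 0, 0], 0.4], [[0.106, -0.364, 0], [0, 0, 0], 0.4], [[0.106, -0.364, 0], [0, 0, 0], 0.4]]}}

```text
time: 11.77
eef_pos: [0.4367, 0.1089, 0.1178]
tcp_rot: [[0.0, 1.0, 0.002], [1.0, -0.0, 0.0], [0.0, 0.002, -1.0]]
contact_force: [0.7, -0.4, -0.3]
width: 0.0638
grip_force: 0.0
```

```bash
python3 - <<'E'
from h import *
look('w_small',(.435,.109),.025)
E
```

```text
w_small TCP [0.4367 0.1089 0.1178] t 11.7667 w 0.06384283886884952 grip 0.0
 ztop 0.0359 n 740 mid [0.4352 0.1105] circ (0.4348, 0.1106, 0.0137) ext [0.0264 0.0267]
 shift fraction (tool x=world y, tool y=world x): [ 0.0068 -0.0078]
```

Request:
{"method": "jog_arm", "body": {"moves": [[[0.006, -0.007, 0.14], [0, 0, 0], 0.4], [[0.006, -0.007, 0.28], [0, 0, 0], 0.4], [[0.006, -0.007, 0.38], [0, 0, 0], 0.4], [[0.006, -0.007, 0.43], [0, 0, 0], 0.4], [[0.006, -0.007, 0.447], [0, 0, 0], 0.2], [[0.006, -0.007, 0.447], [0, 0, 0], -1], [[0.006, -0.007, 0.447], [0, 0, 0], -1], [[0.006, -0.007, 0.447], [0, 0, 0], -1], [[0.006, -0.007, 0.447], [0, 0, 0], -1], [[0.006, -0.007, 0.447], [0, 0, 0], -1]], "squeeze": 15}}

```text
time: 12.65
eef_pos: [0.4344, 0.1105, 0.0066]
tcp_rot: [[0.0, 1.0, 0.003], [1.0, -0.0, 0.001], [0.001, 0.003, -1.0]]
contact_force: [-0.4, 0.1, 2.2]
width: 0.0283
grip_force: 15.0
```

Request:
{"method": "jog_arm", "body": {"moves": [[[0, 0, 0], [0, 0, 0], -1], [[0, 0, 0], [0, 0, 0], -1], [[0, 0, 0], [0, 0, 0], -1], [[0, 0, 0], [0, 0, 0], -1]]}}

```text
time: 12.98
eef_pos: [0.4344, 0.1105, 0.0066]
tcp_rot: [[-0.0, 1.0, 0.002], [1.0, 0.0, 0.001], [0.001, 0.002, -1.0]]
contact_force: [0.3, -0.5, 6.7]
width: 0.0283
grip_force: 15.0
```

Request:
{"method": "jog_arm", "body": {"moves": [[[0, 0, -0.12], [0, 0, 0], -1], [[0, 0, -0.27], [0, 0, 0], -1], [[0, 0, -0.4], [0, 0, 0], -1], [[0.01, 0.12, -0.44], [0, 0, 0], -1], [[0.02, 0.27, -0.44], [0, 0, 0], -1], [[0.03, 0.42, -0.44], [0, 0, 0], -1], [[0.04, 0.57, -0.44], [0, 0, 0], -1], [[0.05, 0.7, -0.44], [0, 0, 0], -1], [[0.056, 0.766, -0.44], [0, 0, 0], -1], [[0.056, 0.766, -0.44], [0, 0, 0], -1]]}}

```text
time: 13.82
eef_pos: [0.6283, 0.1245, 0.1148]
tcp_rot: [[0.001, 1.0, 0.002], [1.0, -0.001, 0.0], [0.0, 0.002, -1.0]]
contact_force: [0.2, -0.0, 0.2]
width: 0.0284
grip_force: 15.0
```

Request:
{"method": "jog_arm", "body": {"moves": [[[0, 0, 0], [0, 0, 0], -1], [[0, 0, 0.0], [0, 0, 0], -1], [[0, 0, 0], [0, 0, 0], -1]]}}

```text
time: 14.07
eef_pos: [0.6233, 0.1242, 0.1156]
tcp_rot: [[-0.0, 1.0, -0.002], [1.0, 0.0, -0.0], [-0.0, -0.002, -1.0]]
contact_force: [0.5, -0.1, -0.4]
width: 0.028
grip_force: 15.0
```

```bash
python3 - <<'E'
from h import *
marks('w_ma')
E
```

```text
TCP [0.6233 0.1242 0.1156] t 14.0667 w 0.027956894159093554
212 [323.  38.] z 0.0091 circ 0.6498 0.2449 0.0164 ext [0.026  0.0232]
2295 [281. 101.] z 0.0091 circ 0.6301 0.2192 0.0479 ext [0.0754 0.0708]
4005 [283. 203.] z 0.0132 circ 0.6253 0.1239 0.031 ext [0.0604 0.0568]
```

Request:
{"method": "jog_arm", "body": {"moves": [[[0, 0, 0.1], [0, 0, 0], -1], [[0, 0, 0.22], [0, 0, 0], -1], [[0, 0, 0.31], [0, 0, 0], -1], [[0, 0, 0.355], [0, 0, 0], -1], [[0, 0, 0.37], [0, 0, 0], -1], [[0, 0, 0.375], [0, 0, 0], -1], [[0, 0, 0.377], [0, 0, 0], -1], [[0, 0, 0.377], [0, 0, 0], -1], [[0, 0, 0.377], [0, 0, 0], -1], [[0, 0, 0.377], [0, 0, 0], -1]]}}

```text
time: 14.95
eef_pos: [0.6256, 0.1244, 0.0226]
tcp_rot: [[0.0, 1.0, 0.002], [1.0, -0.0, 0.0], [0.0, 0.002, -1.0]]
contact_force: [0.1, -0.9, 0.5]
width: 0.0279
grip_force: 15.0
```

Request:
{"method": "jog_arm", "body": {"moves": [[[0, 0, 0.004], [0, 0, 0], -1], [[0, 0, 0.007], [0, 0, 0], -1], [[0, 0, 0.007], [0, 0, 0], -1]]}}

```text
time: 15.2
eef_pos: [0.6254, 0.1243, 0.0206]
tcp_rot: [[0.0, 1.0, 0.001], [1.0, -0.0, 0.0], [0.0, 0.001, -1.0]]
contact_force: [-1.5, -0.9, 4.8]
width: 0.028
grip_force: 15.0
```

Request:
{"method": "jog_arm", "body": {"moves": [[[0, 0, 0], [0, 0, 0], 0.4], [[0, 0, 0], [0, 0, 0], 0.4], [[0, 0, 0], [0, 0, 0], 0.4], [[0, 0, 0], [0, 0, 0], 0.4], [[0, 0, -0.05], [0, 0, 0], 0.6], [[0, 0, -0.2], [0, 0, 0], 0.6], [[0, 0, -0.35], [0, 0, 0], 0.6], [[-0.1, -0.05, -0.46], [0, 0, 0], 0.7], [[-0.22, -0.12, -0.48], [0, 0, 0], 0.7], [[-0.35, -0.2, -0.48], [0, 0, 0], 0.7]]}}

```text
time: 16.03
eef_pos: [0.5767, 0.0367, 0.1424]
tcp_rot: [[-0.002, 1.0, 0.007], [1.0, 0.002, 0.0], [0.0, 0.007, -1.0]]
contact_force: [-0.0, -1.9, 0.3]
width: 0.0776
grip_force: 0.0
```

Request:
{"method": "jog_arm", "body": {"moves": [[[-0.14, -0.07, 0], [0, 0, 0], 0.7], [[-0.28, -0.14, 0], [0, 0, 0], 0.7], [[-0.42, -0.21, 0], [0, 0, 0], 0.7], [[-0.56, -0.28, 0], [0, 0, 0], 0.7], [[-0.7, -0.34, 0], [0, 0, 0], 0.7], [[-0.84, -0.4, 0], [0, 0, 0], 0.7], [[-0.95, -0.46, 0], [0, 0, 0], 0.7], [[-1, -0.5, 0], [0, 0, 0], 0.7], [[-1, -0.506, 0], [0, 0, 0], 0.7], [[-1, -0.506, 0], [0, 0, 0], 0.7]]}}

```text
time: 16.87
eef_pos: [0.4479, -0.2135, 0.1396]
tcp_rot: [[0.002, 1.0, -0.0], [1.0, -0.002, 0.001], [0.001, -0.0, -1.0]]
contact_force: [1.0, 0.6, 0.3]
width: 0.0777
grip_force: 0.0
```

Request:
{"method": "jog_arm", "body": {"moves": [[[-0.13, 0, 0], [0, 0, 0], 0.7], [[-0.23, 0, 0], [0, 0, 0], 0.7], [[-0.29, 0, 0], [0, 0, 0], 0.7], [[-0.29, 0, 0], [0, 0, 0], 0.7], [[-0.29, 0, 0], [0, 0, 0], 0.7], [[-0.29, 0, 0], [0, 0, 0], 0.7]]}}

```text
time: 17.37
eef_pos: [0.4485, -0.2843, 0.1394]
tcp_rot: [[-0.001, 1.0, -0.001], [1.0, 0.001, 0.001], [0.001, -0.001, -1.0]]
contact_force: [-0.1, 0.1, -0.2]
width: 0.0778
grip_force: 0.0
```

```bash
python3 - <<'E'
from h import *
look('w_lgst',(.449,-.286),.04)
E
```

```text
w_lgst TCP [ 0.4485 -0.2843  0.1394] t 17.3667 w 0.07780929855006923 grip 0.0
 ztop 0.0600 n 2654 mid [ 0.4478 -0.2859] circ (0.4479, -0.2859, 0.0258) ext [0.0509 0.051 ]
 shift fraction (tool x=world y, tool y=world x): [-0.0062 -0.0023]
```

View pics/w_lgst.png

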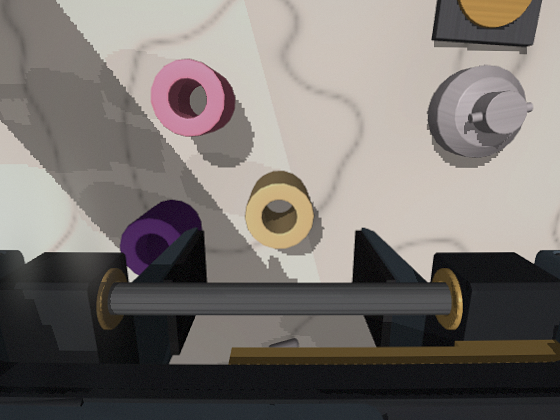

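The spacer sits at (280,210) between the fingers, with purple (160,235) clear of the left finger.

Request:
{"method": "jog_arm", "body": {"moves": [[[-0.006, -0.002, 0.14], [0, 0, 0], 0.7], [[-0.006, -0.002, 0.29], [0, 0, 0], 0.7], [[-0.006, -0.002, 0.41], [0, 0, 0], 0.7], [[-0.006, -0.002, 0.47], [0, 0, 0], 0.7], [[-0.006, -0.002, 0.487], [0, 0, 0], 0.6], [[-0.006, -0.002, 0.487], [0, 0, 0], -1], [[-0.006, -0.002, 0.487], [0, 0, 0], -1], [[-0.006, -0.002, 0.487], [0, 0, 0], -1], [[-0.006, -0.002, 0.487], [0, 0, 0], -1], [[-0.006, -0.002, 0.487], [0, 0, 0], -1]], "squeeze": 25}}

```text
time: 18.25
eef_pos: [0.4489, -0.2876, 0.0194]
tcp_rot: [[0.0, 1.0, 0.003], [1.0, -0.0, -0.001], [-0.001, 0.003, -1.0]]
contact_force: [0.9, 0.6, 4.3]
width: 0.0511
grip_force: 25.0
```

Request:
{"method": "jog_arm", "body": {"moves": [[[0, 0, 0], [0, 0, 0], -1], [[0, 0, 0], [0, 0, 0], -1], [[0, 0, 0], [0, 0, 0], -1], [[0, 0, 0], [0, 0, 0], -1]]}}

```text
time: 18.58
eef_pos: [0.4488, -0.2876, 0.0194]
tcp_rot: [[0.0, 1.0, 0.003], [1.0, -0.0, -0.001], [-0.001, 0.003, -1.0]]
contact_force: [-0.1, 1.5, 7.1]
width: 0.0513
grip_force: 25.0
```

Request:
{"method": "jog_arm", "body": {"moves": [[[0, 0, -0.12], [0, 0, 0], -1], [[0, 0, -0.27], [0, 0, 0], -1], [[0, 0, -0.4], [0, 0, 0], -1], [[0.08, 0.08, -0.46], [0, 0, 0], -1], [[0.19, 0.18, -0.46], [0, 0, 0], -1], [[0.3, 0.29, -0.46], [0, 0, 0], -1], [[0.41, 0.4, -0.46], [0, 0, 0], -1], [[0.52, 0.5, -0.46], [0, 0, 0], -1], [[0.62, 0.59, -0.46], [0, 0, 0], -1], [[0.68, 0.658, -0.46], [0, 0, 0], -1]]}}

```text
time: 19.42
eef_pos: [0.6138, -0.1143, 0.1327]
tcp_rot: [[-0.002, 1.0, 0.0], [1.0, 0.002, 0.001], [0.001, 0.0, -1.0]]
contact_force: [-0.3, -0.6, -2.0]
width: 0.0514
grip_force: 25.0
```

Request:
{"method": "jog_arm", "body": {"moves": [[[0, 0, 0], [0, 0, 0], -1], [[0, 0, 0.0], [0, 0, 0], -1], [[0, 0, 0], [0, 0, 0], -1], [[0, 0, 0], [0, 0, 0], -1], [[0, 0, 0], [0, 0, 0], -1]]}}

```text
time: 19.83
eef_pos: [0.6116, -0.1182, 0.133]
tcp_rot: [[0.002, 1.0, -0.0], [1.0, -0.002, 0.0], [0.0, -0.0, -1.0]]
contact_force: [-0.6, -0.1, -2.5]
width: 0.0513
grip_force: 25.0
```

```bash
python3 - <<'E'
from h import *
marks('w_md')
look('w_md2',(.6174,-.0358),.05)
E
```

```text
TCP [ 0.6116 -0.1182  0.133 ] t 19.8333 w 0.05132179714578943
1465 [293.  15.] z 0.0130 circ 0.6218 0.0363 0.0291 ext [0.058  0.0224]
1102 [284. 103.] z 0.0131 circ 0.6175 -0.0351 0.0307 ext [0.0605 0.0595]
644 [287. 100.] z 0.0132 circ 0.6171 -0.0358 0.0112 ext [0.0214 0.0219]
2387 [283. 186.] z 0.0132 circ 0.6117 -0.1165 0.0324 ext [0.0613 0.0444]
w_md2 TCP [ 0.6117 -0.1181  0.1331] t 19.8833 w 0.05146444898258892 grip 24.997703209519386
 ztop 0.0659 n 2693 mid [ 0.6171 -0.0358] circ (0.617, -0.0358, 0.0222) ext [0.0434 0.0434]
 shift fraction (tool x=world y, tool y=world x): [0.3293 0.0212]
```

View pics/w_md.png

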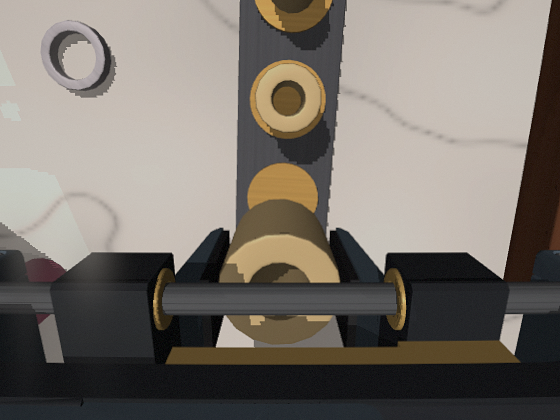

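The picture shows the large spacer centred on c at (287,100) and mark d partly visible at (283,186) below the held spacer.

Request:
{"method": "jog_arm", "body": {"moves": [[[0, 0, 0.1], [0, 0, 0], -1], [[0, 0, 0.22], [0, 0, 0], -1], [[0, 0, 0.32], [0, 0, 0], -1], [[0, 0, 0.37], [0, 0, 0], -1], [[0, 0, 0.388], [0, 0, 0], -1], [[0, 0, 0.393], [0, 0, 0], -1], [[0, 0, 0.395], [0, 0, 0], -1], [[0, 0, 0.395], [0, 0, 0], -1], [[0, 0, 0.395], [0, 0, 0], -1], [[0, 0, 0.395], [0, 0, 0], -1]]}}

```text
time: 20.77
eef_pos: [0.6131, -0.1174, 0.0351]
tcp_rot: [[0.0, 1.0, 0.002], [1.0, -0.0, -0.0], [-0.0, 0.002, -1.0]]
contact_force: [0.4, -0.1, -2.7]
width: 0.0511
grip_force: 25.0
```

Request:
{"method": "jog_arm", "body": {"moves": [[[0, 0, 0.004], [0, 0, 0], -1], [[0, 0, 0.006], [0, 0, 0], -1], [[0, 0, 0.007], [0, 0, 0], -1], [[0, 0, 0.007], [0, 0, 0], -1]]}}

```text
time: 21.1
eef_pos: [0.6128, -0.1173, 0.0334]
tcp_rot: [[0.0, 1.0, 0.001], [1.0, -0.0, -0.0], [-0.0, 0.001, -1.0]]
contact_force: [-1.7, -0.0, 5.7]
width: 0.0513
grip_force: 25.0
```

Request:
{"method": "jog_arm", "body": {"moves": [[[0, 0, 0], [0, 0, 0], 0.6], [[0, 0, 0], [0, 0, 0], 0.6], [[0, 0, 0], [0, 0, 0], 0.6], [[0, 0, 0], [0, 0, 0], 0.6], [[0, 0, -0.05], [0, 0, 0], 0.6], [[0, 0, -0.2], [0, 0, 0], 0.6], [[0, 0, -0.35], [0, 0, 0], 0.6], [[0, -0.05, -0.5], [0, 0, 0], 0.6], [[0, -0.18, -0.6], [0, 0, 0], 0.6], [[0, -0.3, -0.64], [0, 0, 0], 0.6]]}}

```text
time: 21.93
eef_pos: [0.539, -0.1177, 0.1964]
tcp_rot: [[-0.0, 1.0, 0.007], [1.0, 0.0, -0.002], [-0.002, 0.007, -1.0]]
contact_force: [0.2, -0.1, 0.4]
width: 0.0728
grip_force: 0.0
```

Request:
{"method": "jog_arm", "body": {"moves": [[[0, -0.15, 0], [0, 0, 0], 0.6], [[0, -0.3, 0], [0, 0, 0], 0.6], [[0, -0.45, 0], [0, 0, 0], 0.6], [[0, -0.55, 0], [0, 0, 0], 0.6], [[0, -0.6, 0], [0, 0, 0], 0.6], [[0, -0.6, 0], [0, 0, 0], 0.6], [[0, -0.6, 0], [0, 0, 0], 0.6], [[0, -0.6, 0], [0, 0, 0], 0.6]]}}

```text
time: 22.6
eef_pos: [0.3894, -0.1176, 0.1927]
tcp_rot: [[0.0, 1.0, 0.002], [1.0, -0.0, -0.0], [-0.0, 0.002, -1.0]]
contact_force: [-0.5, -0.2, -0.5]
width: 0.0734
grip_force: 0.0
```

```bash
python3 - <<'E'
from h import *
mk={'a':(.6256,.1243,.036),'b':(.6215,.0443,.044),'c':(.6174,-.0358,.052),'d':(.6132,-.1158,.060)}
for n in ['top','side']:
    p,d=grab_frame(n);cv2.imwrite(f'pics/{n}_end.png',p);W=world(n,d)
    for k,(x,y,h) in mk.items():
        m=(d>0)&(W[...,2]>.014+h*.6)&(np.hypot(W[...,0]-x,W[...,1]-y)<.04)&(W[...,2]<.09)
        P=W[m];z=np.percentile(P[:,2],95);T=P[P[:,2]>z-.006]
        print(n,k,'z %.4f'%z,'mid-mark',(T.min(0)+T.max(0))[:2]/2-[x,y],np.ptp(T,0)[:2])
p=cv2.imread('pics/top_end.png')[130:330,140:440];cv2.imwrite('pics/top_endc.png',cv2.resize(p,None,fx=2.66,fy=2.66))
E
```

```text
top a z 0.0538 mid-mark [-0.0012 -0.0006] [0.0261 0.0253]
top b z 0.0613 mid-mark [-0.0012  0.0006] [0.0352 0.0334]
top c z 0.0695 mid-mark [-0.0012 -0.0008] [0.04   0.0405]
top d z 0.0776 mid-mark [-0.0013 -0.0002] [0.0507 0.0503]
side a z 0.0512 mid-mark [ 0.0013 -0.0026] [0.0272 0.0283]
side b z 0.0591 mid-mark [ 0.0015 -0.0027] [0.0353 0.0341]
side c z 0.0673 mid-mark [ 0.0011 -0.0006] [0.042 0.047]
side d z 0.0753 mid-mark [ 0.001  -0.0005] [0.0512 0.055 ]
```

View pics/top_endc.png

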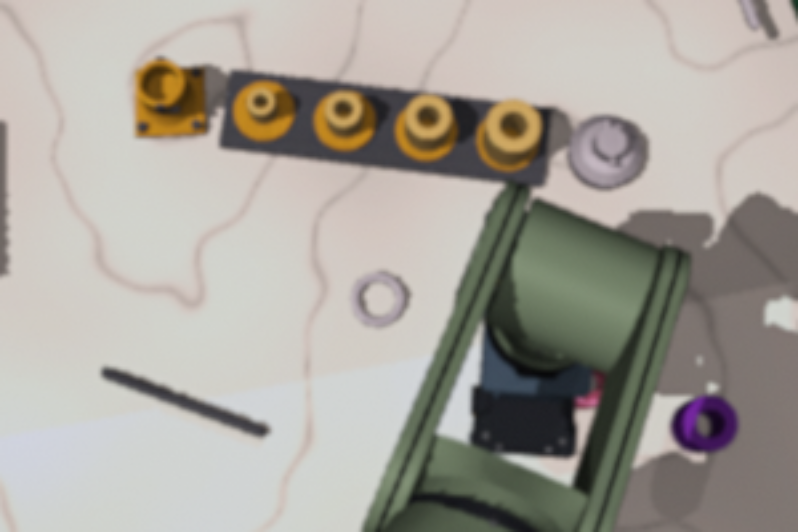

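View pics/side_end.png

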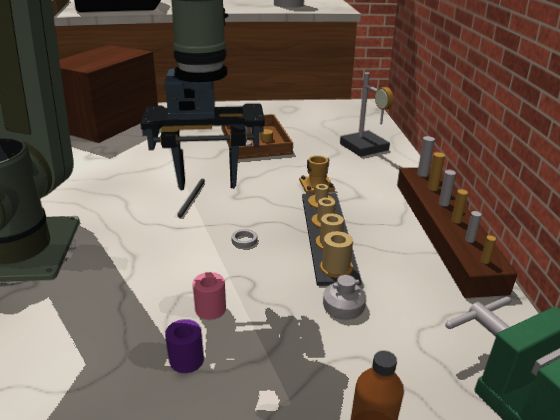

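Both views show the four spacers upright and centred to within about 1–2 mm: smallest by the spindle at crop (262,102), largest by the rotor head at (513,125). The rotor head hasn't moved and the arm is clear of everything.

```bash
python3 -c "
from cell import ticket
print(ticket.job_done())"
```

```text
the job is handed in; nothing more can be done
None
```

All four spacers stand upright on the marks, smallest nearest the spindle to largest by the untouched rotor head, each within about 1–3 mm of centre by camera; everything was released and the job handed in at about 23 s.

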